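Check the stop of a refitted brake lever

TASK

A customer's motorcycle brake lever has been refitted after engraving, and its handlebar end is clamped in the bench vise. With the outside of the fingers against the lever's outer face, press it gently in towards the grip until it comes up firm against its stop, short of the bar, hold it there for about two seconds, then ease it all the way back out without letting it snap back. Only press from the outside: do not grip the lever or reach in between it and the bar, keep off the handlebar, and leave everything else on the bench where it lies.

Things in the scene. Friction and masses are not known exactly. Their poses are not given: they have to be found in the camera images.
- vise: blue bench vise fixed to the bench, holding the handlebar end. Frame: origin on the bench straight below the middle of the grip, z up, y along the bar from the vise to the bar's free end, x level, from the lever to the bar (the lever is on the bar's -x side, nearest the robot, and is pressed towards +x). The vise stands at y -180 to -340 mm, up to 170 mm high. Place and yaw vary
- handlebar: fixed in the vise, same frame; axis level, 155 mm above the bench: 22 mm steel bar; black rubber grip 35 mm in diameter, y -62 to +62 mm, 47 mm flange at its vise end; bar end at y +95 mm; black throttle housing, 42 mm in diameter, y -114 to -70; then the aluminium brake cylinder and reservoir, y -123 to -198, lid 198 mm above the bench. Not to be touched
- brake_lever (a joint): lever angle about its upright pivot, rad: 0 at rest, grows as it is pressed in towards the grip, 0.20 at its firm stop. A spring pushes it back to 0: at the press point about 3 N starts it and 9 N brings it just to the stop; damped, a further 2.5 N per rad/s. Travel at the press point about 24 mm, sliding 9 mm along the bar towards its free end
- lever_press (a point): middle of the outer face (away from the bar) of the lever's straight bare aluminium blade, 120 mm along the bar from the pivot; moves with the lever. The face is 17 mm high and runs from 55 mm before to 40 mm past this point; blade 13 mm thick. At rest the face is parallel to the bar, 90 mm out from its axis, 155 mm above the bench. Axes as the vise's, turning with the lever
- lever_ball (a point): centre of the 19 mm ball at the lever's free end; moves with the lever. At the stop the ball is still about 20 mm short of the grip
- lever_pivot (a point): the lever's pivot axis, at mid height of the lever, 105 mm towards the vise from the grip's middle and 42 mm out from the bar's axis; fixed
- lever_inside: the inner strip of the lever's blade, on the side that faces the bar, 98 x 12 x 4 mm, fixed to the lever; origin on the pivot axis. Not to be touched: fingers belong on the outer face only
- spare_lever: a second, unfitted bare aluminium lever lying flat on the bench behind the handlebar, 150 x 45 x 17 mm; loose, leave it alone
- oil_bottle: small amber oil bottle standing past the free end of the handlebar, 36 mm across, 85 mm tall; origin at its foot; loose, leave it alone
- hex_key: L-shaped dark steel hex key lying on the bench in front of the handlebar, 120 x 30 x 8 mm; loose, leave it alone
- parts_dish: low round steel dish on the bench in front of the handlebar, 84 mm across, 26 mm high; origin at its foot; loose, leave it alone
- feeler_gauge: closed steel feeler gauge with one leaf out, lying flat on the bench behind the handlebar, 24 x 140 x 10 mm; loose, leave it alone
- chasing_hammer: small hammer with a wooden handle lying at the left of the bench, 240 mm long, head 29 mm high; loose, leave it alone
- graver: engraving tool with a dark wooden palm handle lying at the left of the bench, 130 x 28 x 27 mm; loose, leave it alone
- loupe: black conical eye loupe standing on the bench in front of the brake cylinder, 42 mm across, 30 mm high; origin at its foot; loose, leave it alone

How it is judged (in metres and radians):
On the way:
1. the lever is pressed in against its stop by the fingers and held there (value of joint brake_lever above 0.188 rad and contact force between the fingers and brake_lever above 4 N), for 1.2 s.
At the end, for the whole second after the job is handed in: the lever has been held within 0.012 rad of its stop for 1.2 s and is now back at rest (below 0.012 rad, not moving), the loose things are within 20 mm of where they lay (value of joint brake_lever below 0.012 rad and velocity of joint brake_lever above -0.05 rad/s and distance of each of spare_lever, oil_bottle, hex_key, parts_dish, feeler_gauge, chasing_hammer, graver, loupe from where it was at the start of the episode below 0.02 m); the robot touches nothing.
It fails at once if the lever snaps back (faster than 1.5 rad/s) (velocity of joint brake_lever below -1.5 rad/s).
It fails at once if the lever is forced (more than 45 N) (contact force between any of the fingers, the arm and brake_lever above 45 N).
It fails at once if the lever is gripped or touched from the bar's side (contact force between any of the fingers, the arm and lever_inside above 1 N).
It fails at once if the robot touches the handlebar, grip or brake cylinder (contact force between any of the fingers, the arm and handlebar above 2 N).
It fails at once if a loose thing on the bench is knocked, lifted or carried (distance of any of spare_lever, oil_bottle, hex_key, parts_dish, feeler_gauge, chasing_hammer, graver, loupe from where it was at the start of the episode above 0.025 m).
It also fails if it takes over 61 s, if anything falls off the work surface, if the arm or the gripper's body presses on something with over 40 N, if the wrist force passes 120 N, or if a joint passes its speed limit or range.

ROBOT

A 6-joint arm with a two-finger parallel gripper is mounted at the origin on the work surface. World frame = base frame: x ahead of the robot, y to its left, z up, the work surface at z = 0. Lengths are in mm, angles in rad, forces in N, time in s.
With the tool pointing down it reaches from about 325 to 875 mm from the base axis. Payload 4.4 kg.
Tool frame: the origin (TCP) lies on the centre line of the jaws, within the pads' length; the fingertips stand ahead of it and the grasp point (between the pads) lies 6 mm ahead of it (ctrl.tcp_to_tips is the z of the fingertips in the tool frame, in mm); z points along the fingers, y is the line along which they close (so a half turn about z gives the same grasp; the last joint's range is limited). The gripper opens to 85 mm and grips with 20 to 120 N. Pads are 22 mm wide; open, the fingers measure 114 mm over their backs; the gripper's body (76 mm by 85 mm) begins 54 mm behind the grasp point. The pads swing forward as they close: fully open they stand 13 mm farther back than shut.
Start: joints at [-1.423, 0.207, 1.542, -0, 1.393, -0.15], TCP at [169.252, -549.528, 256.282] pointing down, gripper open.
Joint ranges: [-2.73, 2.73], [-0.86, 2.22], [0.23, 2.46], [-1.11, 4.25], [0.08, 2.63], [-2.82, 2.82]. Speed limits (rad/s): [2.79, 2.79, 3.14, 3.14, 3.14, 3.14].

INTERFACE

Orientations are given as a 3x3 rotation matrix whose columns are the frame's x, y, z axes.
In Python, from plant import ctrl, sensors, optics gives the robot as it stands. Calls block until the motion is done:
- ctrl.move_ptp(position, orientation): joint-space move of the TCP to a pose.
- ctrl.move_l(position, rot=None, vel=150, threshold=None): straight line of the TCP; rot=None keeps the orientation; vel is the mean speed in mm/s. With threshold (N) it stops when the force on the tool has changed by that much, and returns True; else False.
- ctrl.set_joints(angles): joint-space move.
- ctrl.gripper_to(opening, force=None): finger opening in mm; force is the grip in N (None keeps the last); returns when the fingers have stopped.
- ctrl.hold(seconds).
- ctrl.solve_ik(position, orientation): joint angles nearest the present ones, or None.
- sensors.read_state(): the state.
- optics.grab_frame(name): name is "scene" or "top" or "wrist"; returns (picture, depth): 384x512x3 uint8, red, green, blue; 384x512 float32, mm along the optical axis (not along the pixel's ray), 0 where there is no reading.
- optics.camera_params(name): a dict with "mtx" (3x3 intrinsics, pixels), "R" (3x3) and "t" (3): a world point X has camera coordinates R X + t; the wrist camera has in their place "T_tool_cam" (4x4, takes a point from camera to tool coordinates, whose origin is the TCP and whose axes are the flange's). Camera axes: x right, y down, z forward; pixel columns grow to the right and rows downward; lengths in mm; the calibration is good to about 2 mm. The wrist camera is an equidistant fisheye: a pixel r from the principal point sees the ray r / f radians off the axis. A picture is of the moment at which its call begins: read the wrist's pose just before it. camera_params takes no time and is no camera call.
A pose or a line that the arm cannot do raises ctrl.MotionError and nothing moves.
- ctrl.finish_job(): hands the job in; it is judged then, once.
The state is a dict: "t": time; "q": joint angles; "qvel": joint speeds; "tau": joint torques, N m; "eef_pos": TCP position; "eef_rot": TCP orientation; "force": force on the tool from outside, world axes, zero at the start; "wrist_torque": the same for the moment, N m; "grip_width": finger opening in mm; "grasp_force": force on a finger pad.
Only numpy, scipy, OpenCV 4.12 (cv2) and the standard library are available. Lean on these libraries where they do the work, as an engineer would, in place of code of your own. Each camera call takes 0.05 s, during which the arm holds its last target. There are 200 camera calls.

## Working session

There is one attempt and no reset: what is moved stays moved. The work goes in short steps, each a Python script; the robot and the scene stay as the last script left them, time stands still between calls to the robot, and variables do not carry over. Pictures are saved under pics/ and viewed, at most 10 in all, crops included, and the job is handed in when it is done.

```bash
mkdir -p pics; python3 - <<'E'
from plant import ctrl,sensors,optics
import cv2,numpy as np
for n in("scene","top"):
    p,d=optics.grab_frame(n); cv2.imwrite(f"pics/{n}.png",p[:,:,::-1]); np.savez(f"{n}.npz",p=p,d=d,**optics.camera_params(n))
    c=optics.camera_params(n);print(n,-c["R"].T@c["t"],c["R"][2])
print(ctrl.tcp_to_tips,sensors.read_state())
E
```

```text
scene [1079.09530382  511.4175476   979.55543833] [-0.47070306 -0.35169807 -0.80916445]
top [ 522.61525748  144.86311826 1181.20913414] [ 0.05483163 -0.02992562 -0.99804707]
25.0 {'t': 0.1, 'q': array([-1.42251301e+00,  2.07383314e-01,  1.54284638e+00, -1.26261902e-05,
        1.39352608e+00, -1.50507352e-01]), 'qvel': array([ 0.0011446 , -0.00119865, -0.00317789,  0.0002503 ,  0.00033561,
       -0.00057972]), 'tau': array([ 1.11343059e-04, -3.84091187e+01, -2.92547107e+01, -1.27018916e-04,
        4.85290278e-03, -1.58559612e-05]), 'eef_pos': array([ 169.14340545, -548.87363608,  255.19754584]), 'eef_rot': array([[ 9.55692565e-01,  2.94366458e-01, -3.31872615e-04],
       [ 2.94366480e-01, -9.55690225e-01,  2.13754767e-03],
       [ 3.12054922e-04, -2.14053059e-03, -9.99997660e-01]]), 'force': array([ 1.54964269, -0.35056757, -0.05774447]), 'wrist_torque': array([ 0.00745009,  0.00045855, -0.00513676]), 'grasp_force': 0.0, 'grip_width': 85.33950700465867}
```

View pics/top.png

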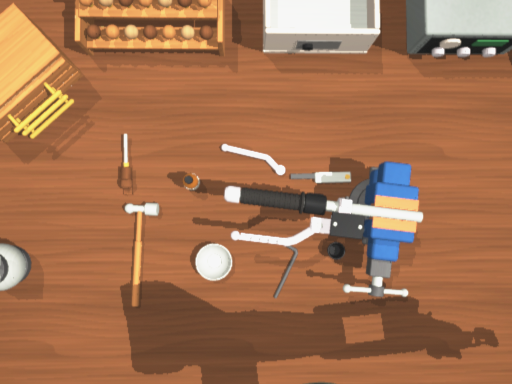

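View pics/scene.png

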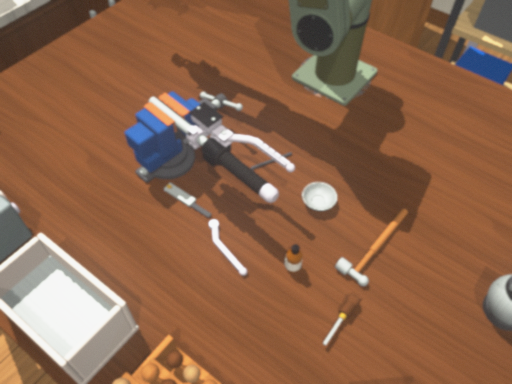

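The top view shows the bar running from its end at (232,194) to the vise near (420,216). The lever ball is at (236,236) and the blade runs to about (290,243). The dish is at (213,262), the hex key at (285,272) and the loupe at (336,250). Next I'll fit the frame from depth.

```bash
cat > h.py <<'E'
import numpy as np
def cloud(n):
    z=np.load(n+".npz"); d=z["d"]; v,u=np.mgrid[:384,:512]; K=z["mtx"]
    c=np.stack([(u-K[0,2])/K[0,0]*d,(v-K[1,2])/K[1,1]*d,d],-1)
    return (c-z["t"])@z["R"], z["p"]
E
python3 - <<'E'
import numpy as np,cv2
from h import cloud
X,p=cloud("top")
def reg(u0,u1,v0,v1,z0,z1):
    s=X[v0:v1,u0:u1].reshape(-1,3); return s[(s[:,2]>z0)&(s[:,2]<z1)]
def line(s):
    m=s.mean(0);w=np.linalg.svd(s[:,:2]-m[:2])[2][0] if len(s)<3000 else 0
    w=w*np.sign(w[1]);return m,w,np.degrees(np.arctan2(-w[0],w[1]))
for nm,r in dict(grip=(244,322,180,218,130,185),barend=(222,243,180,210,130,185),blade=(246,286,228,250,140,175),ball=(228,244,228,246,140,175)).items():
    s=reg(*r);m,w,a=line(s);print(nm,len(s),m.round(1),w.round(3),a.round(2),'zmax',np.percentile(s[:,2],95).round(1))
    y=s[:,:2]@w;x=s[:,:2]@np.array([w[1],-w[0]]);print('  along',np.percentile(y,[0,2,98,100]).round(1),'across',np.percentile(x,[0,2,50,98,100]).round(1))
for nm,(u,v,z) in dict(dish=(213,262,0),loupe=(336,250,0),hexa=(295,250,0),hexb=(277,296,0),bottle=(192,181,0)).items(): print(nm,X[v,u].round(0))
E
```

```text
grip 1397 [561.8  67.2 169.6] [0.128 0.992] -7.35 zmax 176.9
  along [ 60.7  65.7 219.6 224.3] across [521.1 530.  548.3 568.7 572.6]
barend 281 [574.2 171.6 167.9] [0.238 0.971] -13.74 zmax 173.3
  along [282.4 284.5 321.1 323. ] across [500.6 502.3 516.6 533.2 535.4]
blade 263 [483. 106. 163.] [0.133 0.991] -7.67 zmax 166.6
  along [128.4 129.9 209.3 210.7] across [456.4 458.2 464.7 470.9 471.4]
ball 92 [490.2 164.8 162.6] [0.172 0.985] -9.91 zmax 166.6
  along [233.  233.6 258.6 259.2] across [445.7 446.3 454.5 462.2 462.8]
dish [423. 224.   6.]
loupe [449. -67.   1.]
hexa [450.  31.  11.]
hexb [342.  74.   2.]
bottle [608. 266.  76.]
```

```bash
cat >> h.py <<'E'
a=np.radians(-7.5); ex=np.array([np.cos(a),np.sin(a),0]); ey=np.array([-np.sin(a),np.cos(a),0])
O=548.2*ex+165*ey; ZT=165.
def pose(gap,th,y=13.):
    """tool pose: finger side `gap` mm off the lever's outer face with lever at angle th"""
    v=np.array([-48-11-gap,105+y]); c,s=np.cos(-th),np.sin(-th)
    v=np.array([c*v[0]-s*v[1],s*v[0]+c*v[1]])
    P=O+(v[0]-42)*ex+(v[1]-105)*ey+[0,0,ZT]
    x=np.cos(th)*ex-np.sin(th)*ey; z=np.array([0,0,-1.])
    return P,np.stack([x,np.cross(z,x),z],1)
E
python3 - <<'E'
from plant import ctrl,sensors,optics
from h import *; import cv2
s=sensors.read_state(); ctrl.gripper_to(0)
ctrl.move_l(s["eef_pos"]+[0,0,70])
P,R=pose(40,0)
ctrl.move_ptp(P+[0,0,160],R)
ctrl.move_l(P,vel=120)
s=sensors.read_state();print(P,s["eef_pos"],s["t"],s["q"],s["force"],s["grip_width"])
for n in("wrist","top","scene"):
    p,d=optics.grab_frame(n); cv2.imwrite(f"pics/{n}2.png",p[:,:,::-1]); 
    if n=="wrist": w=p
    if n=="scene": sc=cv2.resize(p[70:220,110:350],None,fx=1.6,fy=1.6)
    if n=="top": tp=cv2.resize(p[160:310,160:400],None,fx=1.6,fy=1.6)
import numpy as np
r=np.hstack([tp,sc]); w=cv2.resize(w,(448,336)); w=np.hstack([w,np.zeros((336,r.shape[1]-448,3),np.uint8)])
cv2.imwrite("pics/all2.png",np.vstack([r,w])[:,:,::-1])
E
```

```text
[426.95000977 123.32691985 165.        ] [427.63833316 123.36978472 165.79198203] 5.5083 [ 8.59683748e-02  2.70431670e-02  1.94261280e+00 -1.46520570e-05
  1.17018228e+00  1.78770302e+00] [-0.2437975  -0.44504086  0.64687223] -0.20695785760030252
```

View pics/all2.png

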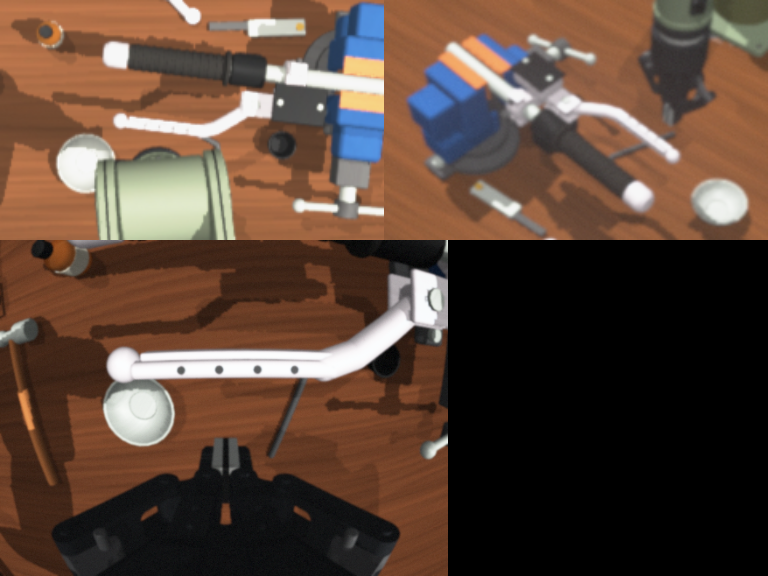

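The wrist view shows the shut fingers at (228,440), facing the middle of the blade (columns 145–325, row 370) and parallel to it. The path is clear. I'll approach to contact.

```bash
python3 - <<'E'
from plant import ctrl,sensors,optics
from h import *
def st(l):
    s=sensors.read_state(); R=s["eef_rot"]; print(l,round(s["t"],2),"F_press %.2f"%(-s["force"]@R[:,0]),"pos",((s["eef_pos"]-O)@ex).round(2),((s["eef_pos"]-O)@ey).round(2),s["eef_pos"][2].round(1),flush=True)
P,R=pose(6,0);ctrl.move_l(P,rot=R,vel=60); ctrl.hold(.3); st("pre")
for g in range(5,-5,-1):
    P,R=pose(g,0);ctrl.move_l(P,rot=R,vel=10); ctrl.hold(.2); st(g)
    s=sensors.read_state()
    if -s["force"]@s["eef_rot"][:,0]>1.8: break
E
```

```text
pre 6.67 F_press -0.64 pos -107.22 13.03 165.0
5 7.12 F_press 1.07 pos -106.0 13.0 165.0
4 7.58 F_press 1.10 pos -105.01 13.01 165.0
3 8.03 F_press 0.87 pos -104.02 13.0 165.0
2 8.47 F_press 0.29 pos -103.0 13.02 165.0
1 8.93 F_press 0.09 pos -102.01 12.99 165.0
0 9.38 F_press 1.25 pos -101.17 13.0 164.9
-1 9.82 F_press 4.70 pos -100.52 13.25 164.9
```

Contact came almost exactly where estimated. Next: follow the lever's arc to the stop, hold, and ease it back.

```bash
python3 - <<'E'
from plant import ctrl,sensors,optics
from h import *; import cv2
def F():
    s=sensors.read_state(); return -s["force"]@s["eef_rot"][:,0]
def st(l):
    s=sensors.read_state(); R=s["eef_rot"]; print(l,round(s["t"],2),"F %.2f"%(-s["force"]@R[:,0]),"Fy %.2f"%(s["force"]@R[:,1]),"pos",((s["eef_pos"]-O)@ex).round(2),((s["eef_pos"]-O)@ey).round(2),flush=True)
def go(th,v):
    P,R=pose(-.5,th); ctrl.move_l(P,rot=R,vel=v)
th=0.
while th<.25:
    th+=.02 if th<.159 else .006
    go(th,12); ctrl.hold(.15); st("%.3f"%th)
    if F()>18 : break
for i in range(5): ctrl.hold(.5); st("hold")
p,d=optics.grab_frame("wrist"); cv2.imwrite("pics/w3.png",p[:,:,::-1])
open("th.txt","w").write(str(th))
E
```

```text
0.020 10.31 F 5.08 Fy -2.12 pos -98.47 14.3
0.040 10.82 F 4.78 Fy -1.87 pos -96.2 15.38
0.060 11.34 F 7.05 Fy -1.60 pos -93.95 16.44
0.080 11.86 F 6.50 Fy -1.41 pos -91.7 17.44
0.100 12.38 F 6.14 Fy -0.15 pos -89.41 18.38
0.120 12.89 F 6.89 Fy -0.11 pos -87.06 19.3
0.140 13.41 F 7.21 Fy -0.50 pos -84.74 20.17
0.160 13.93 F 7.84 Fy -0.60 pos -82.38 21.02
0.166 14.32 F 8.69 Fy -0.04 pos -81.71 21.24
0.172 14.72 F 8.79 Fy -0.23 pos -80.98 21.48
0.178 15.12 F 8.97 Fy -0.01 pos -80.29 21.72
0.184 15.53 F 9.77 Fy -0.33 pos -79.58 21.93
0.190 15.93 F 9.31 Fy -0.22 pos -78.87 22.17
0.196 16.32 F 8.53 Fy -0.64 pos -78.17 22.38
0.202 16.73 F 9.15 Fy 0.47 pos -77.42 22.59
0.208 17.12 F 10.39 Fy 0.47 pos -76.96 22.75
0.214 17.52 F 12.23 Fy 1.55 pos -76.86 22.88
0.220 17.93 F 12.52 Fy 0.92 pos -76.72 22.94
0.226 18.32 F 15.21 Fy 3.64 pos -76.59 23.07
0.232 18.73 F 17.63 Fy 3.75 pos -76.5 23.17
0.238 19.12 F 19.01 Fy 5.43 pos -76.37 23.26
hold 19.62 F 18.30 Fy 4.17 pos -76.36 23.28
hold 20.12 F 19.66 Fy 4.57 pos -76.37 23.28
hold 20.62 F 18.84 Fy 4.64 pos -76.36 23.28
hold 21.12 F 19.26 Fy 3.80 pos -76.36 23.27
hold 21.62 F 19.23 Fy 4.21 pos -76.38 23.27
```

View pics/w3.png

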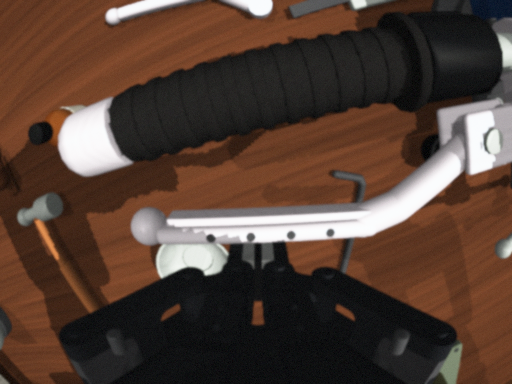

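The lever is at its stop: the force rose from 9 to 19 N with no more travel. The ball at (150,226) is clear of the grip, and the fingers at (258,250) sit on the outer face. It has been held for over 2.5 s, so I'll ease it back now.

```bash
python3 - <<'E'
from plant import ctrl,sensors,optics
from h import *; import cv2
def st(l):
    s=sensors.read_state(); R=s["eef_rot"]; print(l,round(s["t"],2),"F %.2f"%(-s["force"]@R[:,0]),flush=True)
th=float(open("th.txt").read())
for t in list(np.arange(th-.012,0,-.014))+[0]:
    P,R=pose(-.5,t); ctrl.move_l(P,rot=R,vel=12)
st("back")
for g in (0.5,2,5):
    P,R=pose(g,0); ctrl.move_l(P,vel=8); ctrl.hold(.2); st(g)
P,R=pose(45,0); ctrl.move_l(P,vel=60); ctrl.move_l(P+[0,0,100],vel=100); ctrl.hold(.5); st("clear")
p,d=optics.grab_frame("wrist"); cv2.imwrite("pics/w4.png",p[:,:,::-1])
p,d=optics.grab_frame("top"); q=cv2.imread("pics/top2.png")[:,:,::-1]
df=cv2.absdiff(p,q).max(2)[150:310,100:430]; ys,xs=np.where(df>60); print(len(xs), np.histogram2d(ys+150,xs+100,bins=[range(150,320,20),range(100,440,30)])[0].astype(int))
E
```

```text
back 27.01 F 4.76
0.5 27.48 F 1.39
2 28.02 F 0.41
5 28.74 F 0.83
clear 31.21 F -0.70
3645 [[  0   0   0   0   0   0   0   0   0   0   0]
 [  0   0   0   0   0   0   0   0   0   0   0]
 [ 54  64   7   0   0   0   0   0   0   0   0]
 [ 49  31  99  22   0   0   0   0   0   0   0]
 [ 16  58  69 114  16   0   0   0   0   0   0]
 [133 304 132  55 251 300 178   0   0   0   0]
 [  0 226  39  74 246 156 238  14   0   0   0]
 [  0  36   0  84 193   1 318  68   0   0   0]]
```

View pics/w4.png

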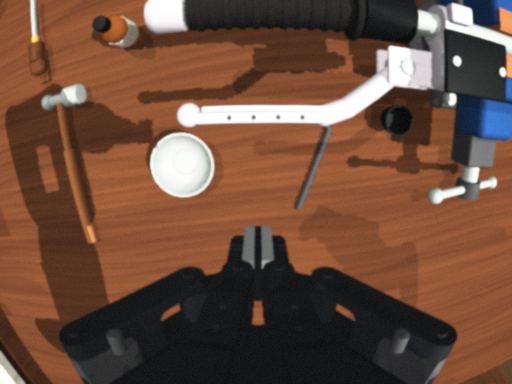

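The lever is back at rest, with the blade (190–330, row 115) parallel to the bar again. The loose things in view are where they were, and the robot is clear of everything.

```bash
python3 -c "
from plant import ctrl
print(ctrl.finish_job())"
```

```text
the job is handed in; nothing more can be done
None
```

The lever was pressed from outside to its stop, held there at about 19 N for over 2.5 s and eased back to rest; the arm is clear, the job is handed in, and no verdict was returned.

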